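Charge the hook-setting press and hold its lever down

TASK

Charge the green hook-setting press: tip all eight lace hooks out of the small steel cup into the press's open feed hopper and stand the empty cup upright on the bench. Then push the press's hand lever all the way down to its stop, so that the die squeezes the hook on the strip lying on the anvil, and keep it down: finish while still holding the lever there, and leave the strip in its place and the other things on the bench alone.

Things in the scene. Friction and masses are not known exactly. Their poses are not given: they have to be found in the camera images.
- press: green cast hand press bolted to the bench, base 260 x 140 mm, frame about 255 mm high. Origin on the bench under the base, straight below the ram; x runs from the front (lever grip end) to the back, y to the side where the hopper stands, z up. Its place and yaw vary. The lever reaches over the ram towards -x; the ram, die and anvil are on the vertical line through the origin.
- hopper_rim (a point): centre of the mouth of the feed hopper, a round open steel bowl beside the press (press frame 100, 150, 187 mm): mouth 126 mm inside diameter, rim 187 mm above the bench, wall 3 mm, 58 mm deep, narrowing to about 82 mm inside at the floor. A sloping channel leads from under it towards the anvil.
- hopper_floor (a point): centre of the hopper's inner floor, 58 mm under hopper_rim; z up.
- anvil (a point): centre of the flat steel anvil top under the ram, 85 mm above the bench, with low guide edges either side and at the back.
- lever (a joint): angle of the hand lever (rad): 0 at rest, raised; grows as the grip is pushed down; 0.34 at its stop. A return spring brings it back up whenever it is let go. The die meets the hook on the strip at about 0.26; from there the die's own spring gives way up to the stop. Pushing straight down on the middle of the grip takes about 4 N at the top, 6 N just before the die meets the hook and 13 N at the stop.
- lever_grip (a point): middle of the lever's round black grip, on its axis: 27 mm diameter, 100 mm long, along the lever. The lever turns about a level pin 240 mm from this point, 235 mm above the bench. At rest the lever rises 0.22 rad towards the grip, this point 287 mm above the bench; at the stop it is 206 mm high, having moved nearly straight down.
- die: steel die, 15 mm diameter, in the foot of the ram; goes straight down with the ram (about 65 mm per rad of lever) and is sprung in it. Origin at the centre of its lower face.
- strip: loose dark moulded eyestay strip, 80 x 31 x 5 mm, with a hook on it, lying in the anvil's guides under the die, already in place. Origin at the centre of its underside; x along its length, z up.
- strip_hook (a point): top of the round hook head (19 mm diameter, 4 mm high) on the strip, right under the die, 9 mm above the anvil.
- cup: small open steel cup that holds the eight hooks, loose: 64 mm high, outside diameter 59 mm at the foot and 62 mm at the rim, wall 3 mm, floor 4 mm, 0.06 to 0.11 kg empty, smooth, so grip it firmly (20 N or more) to keep it from turning in the fingers: the hooks slide out once it is tipped about 20 degrees past level. Origin at the centre of its underside.
- cup_center (a point): centre of the cup, half-way up (32 mm over its underside); z along the cup's axis to its mouth.
- hook0_center (a point): centre of one lace hook: black metal plate 18 x 12 x 5 mm with a 9 mm stud 4 mm high, about 10 g; starts in the cup.
- hook1_center (a point): centre of one lace hook: black metal plate 18 x 12 x 5 mm with a 9 mm stud 4 mm high, about 10 g; starts in the cup.
- hook2_center (a point): centre of one lace hook: black metal plate 18 x 12 x 5 mm with a 9 mm stud 4 mm high, about 10 g; starts in the cup.
- hook3_center (a point): centre of one lace hook: black metal plate 18 x 12 x 5 mm with a 9 mm stud 4 mm high, about 10 g; starts in the cup.
- hook4_center (a point): centre of one lace hook: black metal plate 18 x 12 x 5 mm with a 9 mm stud 4 mm high, about 10 g; starts in the cup.
- hook5_center (a point): centre of one lace hook: black metal plate 18 x 12 x 5 mm with a 9 mm stud 4 mm high, about 10 g; starts in the cup.
- hook6_center (a point): centre of one lace hook: black metal plate 18 x 12 x 5 mm with a 9 mm stud 4 mm high, about 10 g; starts in the cup.
- hook7_center (a point): centre of one lace hook: black metal plate 18 x 12 x 5 mm with a 9 mm stud 4 mm high, about 10 g; starts in the cup.
- can: taller empty open steel can on the bench, 72 mm diameter, 90 mm high, loose; to be left alone. Cup and can swap places from start to start. Origin at the centre of its underside.
- screwdriver: loose screwdriver lying on the bench, to be left alone.
- hammer: loose hammer lying on the bench, to be left alone.
Not all that is in view belongs to the job. There is more than one size of the strip; the job needs the smaller.

How it is judged:
By the outcome, as a careful person would: the job done as asked, in the order asked, and still so for the second after the job is handed in, while the arm keeps its last pose, push and grip.
It also fails if it takes over 70 s, if anything falls off the work surface, if the arm or the gripper's body presses on something with over 40 N, if the wrist force passes 120 N, or if a joint passes its speed limit or range.

ROBOT

A 6-joint arm with a two-finger parallel gripper is mounted at the origin on the work surface. World frame = base frame: x ahead of the robot, y to its left, z up, the work surface at z = 0. Lengths are in m, angles in rad, forces in N, time in s.
With the tool pointing down it reaches from about 0.3 to 0.875 m from the base axis. Payload 6.4 kg.
Tool frame: the origin (TCP) lies on the mounting face of the last link; the fingertips stand 173 mm ahead of it and the grasp point (between the pads) lies 155 mm ahead of it (ctrl.tip_reach is the distance from the TCP to the fingertips, in m); z points along the fingers, y is the line along which they close (so a half turn about z gives the same grasp; the last joint's range is limited). The gripper opens to 85 mm and grips with 20 to 120 N. Pads are 22 mm wide; open, the fingers measure 114 mm over their backs; the gripper's body (76 mm by 85 mm) begins 54 mm behind the grasp point. The pads swing forward as they close: fully open they stand 13 mm farther back than shut.
Start: joints at [1.101, 0.181, 1.607, -0, 1.354, -0.206], TCP at [0.15, 0.555, 0.405] pointing down, gripper open.
Joint ranges: [-2.99, 2.99], [-0.89, 2.07], [0.3, 2.58], [-1.14, 4.28], [0, 2.63], [-3.12, 3.12]. Speed limits (rad/s): [2.57, 2.57, 3.01, 3.14, 3.14, 3.14].

INTERFACE

Orientations are given as a unit quaternion [w, x, y, z].
In Python, from bench import ctrl gives the robot as it stands.
- The arm moves only by the shell command python3 -m pendant 'ROWS'. ROWS is JSON, a list that holds one entry, the list of rows, each a list of 7 numbers: the opening, from 0 (shut) to 1 (fully open), then the shift along the tool's x, y, z in mm, then the turn, a rotation vector about the tool's x, y, z in rad. A call has 1 to 5 rows; each row is the pose to reach, as a shift and turn from the pose commanded when the call began, along the tool's axes at that moment; what a row does not reach only later rows make up. A row lasts 1/12 s, in which the tool goes at most 41.7 mm and 7.16 degrees, less where a joint would pass 70% of its speed; a pose out of reach is approached as far as the arm can. A call with a gripper value outside its range is refused whole. The fingers move at their own pace and stop on an object; the grip force is fixed at half the most. Time passes only in rows, so rows that repeat a pose let the fingers close. It gives the time, the measured TCP pose, the force, the opening and the grip force at its end, in the units of the state.
- ctrl.get_obs(): the state, without advancing time (a new reading comes with each control period).
- ctrl.camera(name): name is "side" or "top" or "wrist"; returns the picture (420x560x3 uint8, red, green, blue); there is no depth.
- ctrl.camera_params(name): a dict with "mtx" (3x3 intrinsics, pixels), "world_from_camera" (4x4, takes a point from camera to world coordinates); the wrist camera has in their place "tool_from_camera" (4x4, takes a point from camera to tool coordinates, whose origin is the TCP and whose axes are the flange's). Camera axes: x right, y down, z forward; pixel columns grow to the right and rows downward; lengths in m; the calibration is good to about 2 mm. A picture is of the moment at which its call begins: read the wrist's pose just before it. camera_params takes no time and is no camera call.
- ctrl.hand_in(): hands the job in; it is judged then, once.
Trained networks look in the newest picture that a camera, given by its name, has taken for a name from the list of things; names that differ only in an ending like _2 or _b are one class to them, and where a whole thing is asked for, a point or a joint stands for the part that bears it (a point fixed in the world has none). Each returns a list of dicts, best first, with "confidence" (0 to 1); they miss things now and then, are a little off and sometimes report something else, mostly with a low value. They report only what shows in the picture. A call takes as long as a camera call. They do not tell look-alikes from the thing itself.
- ctrl.boxes_of(camera, name): "point" ([column, row] as shares, 0 to 1, of the picture: columns of its width, rows of its height, amid what is visible of it).
The state is a dict: "time_s": time; "q": joint angles; "dq": joint speeds; "joint_efforts": joint torques, N m; "eef_pos": TCP position; "eef_rot": TCP orientation; "wrist_force": force on the tool from outside, world axes, zero at the start; "torque": the same for the moment, N m; "opening": opening from 0.0 (shut) to 1.0 (fully open); "grasp_force": force on a finger pad.
Only numpy, scipy, OpenCV 4.12 (cv2) and the standard library are available. Lean on these libraries where they do the work, as an engineer would, in place of code of your own. Each camera call takes 0.05 s, during which the arm holds its last target. There are 200 camera calls.

## Working session

There is one attempt and no reset: what is moved stays moved. The work goes in short steps, Python scripts to look and compute and a shell command to move; the robot and the scene stay as the last step left them, time stands still between calls to the robot, and variables do not carry over. Pictures are saved under pics/ and viewed, at most 10 in all, crops included, and the job is handed in when it is done.

```bash
ls; mkdir -p pics; python3 - <<'E'
from bench import ctrl
import cv2,numpy as np
o=ctrl.get_obs();print({k:np.round(v,3).tolist() for k,v in o.items()})
np.set_printoptions(suppress=True,precision=4)
for c in ["side","top"]:
    im=ctrl.camera(c);cv2.imwrite(f"pics/{c}0.png",im[:,:,::-1])
    p=ctrl.camera_params(c);print(c,p["mtx"].tolist(),p["world_from_camera"].tolist())
    for n in ["cup","can","lever_grip","hopper_rim","strip","anvil","press","die"]:
        try: print(n,[(np.round(np.array(d["point"])*[560,420],1).tolist(),round(d["confidence"],2)) for d in ctrl.boxes_of(c,n)[:3]])
        except Exception as e: print(n,e)
print(ctrl.camera_params("wrist"))
E
```

```text
pics
{'time_s': 0.0, 'q': [1.101, 0.182, 1.608, 0.0, 1.354, -0.206], 'dq': [0.001, -0.002, -0.001, 0.002, 0.001, -0.001], 'joint_efforts': [0.002, -44.487, -35.134, -0.0, 0.009, -0.0], 'eef_pos': [0.15, 0.555, 0.404], 'eef_rot': [-0.0, 0.132, 0.991, -0.001], 'wrist_force': [-0.662, 0.253, -0.22], 'torque': [0.003, -0.02, -0.05], 'grasp_force': 0.0, 'opening': 1.002}
side [[541.6219338247965, 0.0, 275.87624390571887], [0.0, 541.6219338247965, 215.73792164097102], [0.0, 0.0, 1.0]] [[0.9185038337717588, -0.3127181953789772, 0.2419876807308533, 0.26520337149986156], [-0.3951406894155175, -0.7032454828667606, 0.5910242181126981, -0.745289320245818], [-0.014647283530097616, -0.6384771891825208, -0.7695013554106167, 1.036929161854164], [0.0, 0.0, 0.0, 1.0]]
cup [([303.4, 399.4], 0.58), ([304.7, 188.8], 0.58)]
can [([273.2, 285.8], 0.85)]
lever_grip [([317.1, 155.5], 0.9)]
hopper_rim [([286.1, 165.8], 0.6)]
strip [([168.2, 219.2], 0.94), ([321.5, 157.0], 0.64), ([305.5, 191.3], 0.57)]
anvil [([286.7, 167.5], 0.64), ([305.1, 190.7], 0.29)]
press [([284.4, 169.7], 0.83)]
die []
top [[379.22967
[... 310 characters left out ...]
377014928, -0.9800686507992659, 1.101516049271677], [0.0, 0.0, 0.0, 1.0]]
cup [([387.2, 249.5], 0.57)]
can [([294.9, 229.4], 0.85)]
lever_grip [([243.5, 152.3], 0.73)]
hopper_rim [([196.2, 180.9], 0.95)]
strip [([226.7, 174.5], 0.75), ([184.0, 285.6], 0.58), ([195.9, 181.9], 0.5)]
anvil [([194.9, 181.3], 0.77)]
press [([197.2, 181.4], 0.6)]
die [([384.0, 249.8], 0.72)]
{'mtx': array([[374.3063,   0.    , 275.8732],
       [  0.    , 374.3063, 215.3366],
       [  0.    ,   0.    ,   1.    ]]), 'tool_from_camera': array([[-0.0006, -0.9445, -0.3286,  0.0845],
       [ 1.    ,  0.0001, -0.002 ,  0.0011],
       [ 0.002 , -0.3286,  0.9445,  0.0304],
       [ 0.    ,  0.    ,  0.    ,  1.    ]])}
```

View pics/side0.png

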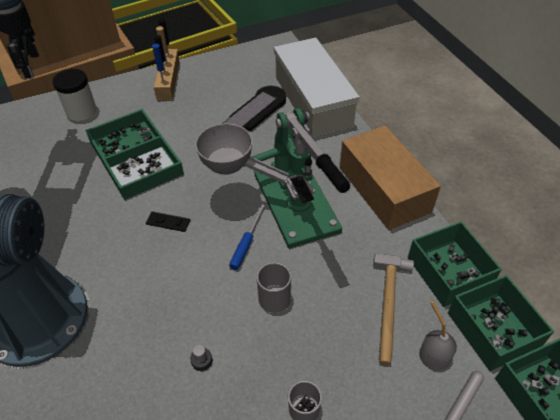

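View pics/top0.png

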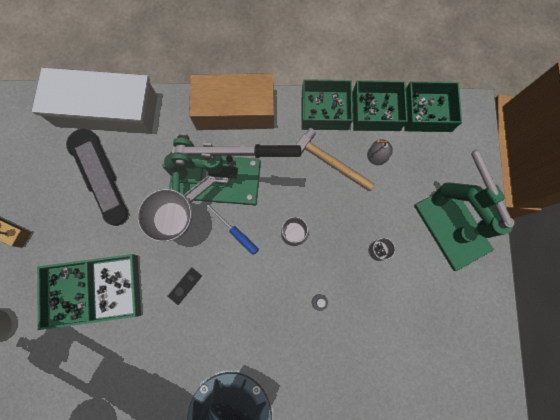

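The hooks are in the vessel at side (305,402) / top (381,249), which is the cup. The look-alike at side (274,288) / top (295,231) is the taller, empty can, and the small knob at top (320,302) is not a vessel. The grip is at side (332,172) / top (278,151), and the hopper at side (225,148) / top (165,215).

```bash
cat > h.py <<'E'
from bench import ctrl
import cv2,numpy as np
from scipy.optimize import least_squares
from scipy.spatial.transform import Rotation as R
np.set_printoptions(suppress=True,precision=4)
def pose():
    o=ctrl.get_obs();q=o["eef_rot"];T=np.eye(4);T[:3,:3]=R.from_quat([q[1],q[2],q[3],q[0]]).as_matrix();T[:3,3]=o["eef_pos"];return T
def cam(c,T=None):
    p=ctrl.camera_params(c);W=p["world_from_camera"] if c!="wrist" else (pose() if T is None else T)@p["tool_from_camera"]
    return np.array(p["mtx"]),np.array(W)
def proj(c,P,T=None):
    K,W=cam(c,T);X=np.linalg.inv(W)@np.append(P,1);u=K@X[:3];return u[:2]/u[2]
def onz(c,uv,z,T=None):
    K,W=cam(c,T);d=W[:3,:3]@np.linalg.solve(K,[*uv,1]);return W[:3,3]+d*(z-W[2,3])/d[2]
E
python3 - <<'E'
from h import *
print("cup rim",onz("top",(381.5,249),.064), "side",onz("side",(305.5,396),.064),"can",onz("top",(295,231),.09))
meas=[("top",(165,215),(.1,.15,.187)),("side",(225,146),(.1,.15,.187)),("top",(278,151),(-.234+.0,0,.287)),("side",(332,172),(-.234,0,.287))]
# pin x unknown -> solve too
def f(v):
    x,y,a,px=v;r=[]
    for c,uv,p in meas:
        p=list(p)
        if p[1]==0:p[0]=px
        w=R.from_euler('z',a).apply(p)+[x,y,0];r+=list(proj(c,w)-uv)
    return r
s=least_squares(f,[.6,.1,1.57,-.15]);x,y,a,px=s.x;print(s.x,np.round(s.fun,1))
for n,p in dict(hop=(.1,.15,.187),grip=(px,0,.287),anvil=(0,0,.085),corner=(-.13,-.07,0.02),c2=(-.13,.07,.02)).items():
    w=R.from_euler('z',a).apply(p)+[x,y,0];print(n,w,proj("top",w),proj("side",w))
im=ctrl.camera("side");c=im[330:420,220:390];cv2.imwrite("pics/cup.png",cv2.resize(c,None,fx=4,fy=4)[:,:,::-1])
E
```

```text
cup rim [ 0.4455 -0.4056  0.064 ] side [ 0.4515 -0.4133  0.064 ] can [ 0.4874 -0.1672  0.09  ]
[ 0.6516  0.0431  1.5079 -0.159 ] [ 1.7 -0.3 -1.  -2.  -0.9 -0.4  0.   1.2]
hop [0.5081 0.1523 0.187 ] [166.669  214.6952] [223.9965 144.0489]
grip [ 0.6416 -0.1156  0.287 ] [277.0596 150.5891] [332.0383 173.1977]
anvil [0.6516 0.0431 0.085 ] [219.983  171.6302] [299.8945 187.4492]
corner [ 0.7133 -0.091   0.02  ] [268.9414 159.0521] [347.0595 236.5372]
c2 [ 0.5735 -0.0822  0.02  ] [264.9171 204.6673] [291.5316 253.2784]
```

View pics/cup.png

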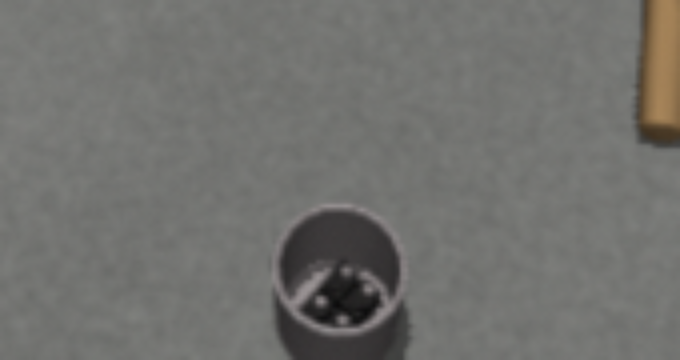

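The crop shows the steel cup with black hooks in it, rim centre at about side (305,397); this confirms the choice. Next I work out moves in tool coordinates.

```bash
cat >> h.py <<'E'
def Rt(psi,th):
    p,t=np.radians([psi,th]);z=np.array([np.sin(t)*np.cos(p),np.sin(t)*np.sin(p),-np.cos(t)])
    y=np.array([np.sin(p),-np.cos(p),0]);return np.c_[np.cross(y,z),y,z]
def plan(g,psi,th,reach=.155,T=None):
    "grasp point g, azimuth psi, tilt th -> row from current pose"
    T=pose() if T is None else T;Rn=Rt(psi,th);p=np.array(g)-Rn[:,2]*reach
    s=T[:3,:3].T@(p-T[:3,3])*1000;r=R.from_matrix(T[:3,:3].T@Rn).as_rotvec()
    print("row",np.round(s,0).tolist(),np.round(r,3).tolist(),"tcp",p,"rows",np.linalg.norm(s)/41.7,np.degrees(np.linalg.norm(r))/7.16)
def st():
    o=ctrl.get_obs();print("t",round(o["time_s"],2),"q",np.round(np.degrees(o["q"])),"pos",o["eef_pos"],"F",o["wrist_force"],"op",round(o["opening"],3),"gf",round(float(o["grasp_force"]),1))
E
python3 - <<'E'
from h import *
plan((.46,0.05,.26),15,0)
c=np.array([.449,-.410,.04]); 
t=Rt(60,60)[:,2]; plan(c-t*.12,60,60)
E
```

```text
row [-431.0, -407.0, -10.0] [0.0, -0.0, 2.616] tcp [0.46  0.05  0.415] rows 14.215988270974629 20.934145419872582
row [-479.0, -1084.0, 227.0] [-0.947, 0.728, 1.64] tcp [ 0.3299 -0.6162  0.1775] rows 28.938023588064144 16.23959691075674
```

```bash
python3 -m pendant '[[[1,-29,-27,0,0,0,0.12],[1,-58,-55,0,0,0,0.24],[1,-87,-82,0,0,0,0.36],[1,-116,-110,0,0,0,0.48],[1,-145,-137,0,0,0,0.6]]]'
python3 -c "
from h import *
st();plan((.46,0.05,.26),60,0)"
```

```text
time_s: 1.37
eef_pos: [0.2545, 0.3835, 0.4047]
eef_rot: [0.0, 0.421, 0.907, 0.0]
wrist_force: [0.9, -0.4, 0.4]
opening: 0.999
grasp_force: 0.0
t 1.37 q [ 42.  -5. 108.  -0.  77.   1.] pos [0.2545 0.3835 0.4047] F [ 0.9339 -0.3629  0.3874] op 0.999 gf 0.0
row [-387.0, -58.0, -10.0] [0.0, -0.0, 1.226] tcp [0.46  0.05  0.415] rows 9.39697566561467 9.807158182795366
```

```bash
python3 -m pendant '[[[1,-39,-6,0,0,0,0.12],[1,-78,-12,0,0,0,0.24],[1,-117,-18,0,0,0,0.36],[1,-156,-24,0,0,0,0.48],[1,-195,-30,0,0,0,0.6]]]' >/dev/null
python3 -c "
from h import *
st();plan((.46,0.05,.26),60,0);plan((.43,-.33,.25),60,0)
c=np.array([.449,-.410,.04]);t=Rt(60,60)[:,2]; plan(c-t*.12,60,60)"
```

```text
t 1.78 q [ 15. -11. 113.   0.  78.   9.] pos [0.3585 0.2156 0.4051] F [ 0.2861  1.0357 -0.0256] op 1.001 gf 0.0
row [-175.0, 84.0, -10.0] [0.001, -0.001, 0.625] tcp [0.46  0.05  0.415] rows 4.663536012164155 5.001033020816914
row [-550.0, 16.0, -0.0] [0.001, -0.001, 0.625] tcp [ 0.43  -0.33   0.405] rows 13.195348375547901 5.001033020816914
row [-825.0, -113.0, 227.0] [-0.326, 1.011, 0.567] tcp [ 0.3299 -0.6162  0.1775] rows 20.692591654875592 9.633612977065532
```

```bash
python3 -m pendant '[[[1,-41,1,0,0,0,0.125],[1,-82,2,0,0,0,0.25],[1,-123,3,0,0,0,0.375],[1,-164,4,0,0,0,0.5],[1,-205,5,0,0,0,0.62]]]' >/dev/null
python3 -c "
from h import *
st();plan((.43,-.33,.25),60,0);plan((.40,-.35,.22),60,40)
c=np.array([.449,-.410,.04]);t=Rt(60,60)[:,2]; plan(c-t*.12,60,60)"
```

```text
t 2.2 q [-16. -16. 117.   0.  79.  14.] pos [0.3846 0.0121 0.4051] F [ 1.3821 -0.0998 -0.3903] op 1.0 gf 0.0
row [-275.0, 209.0, 0.0] [0.001, -0.0, 0.004] tcp [ 0.43  -0.33   0.405] rows 8.276460828230663 0.0376300601901635
row [-406.0, 193.0, 66.0] [-0.0, 0.698, 0.005] tcp [ 0.3502 -0.4363  0.3387] rows 10.901427334225485 5.583403101621571
row [-573.0, 264.0, 228.0] [-0.001, 1.047, 0.005] tcp [ 0.3299 -0.6162  0.1775] rows 16.080213605911123 8.376654577221858
```

```bash
python3 -m pendant '[[[1,-38,17,0,0,0.1,0],[1,-76,34,0,0,0.2,0],[1,-114,51,0,0,0.3,0],[1,-152,68,0,0,0.4,0],[1,-190,85,0,0,0.5,0]]]' >/dev/null
python3 -c "
from h import *
st();
c=np.array([.449,-.410,.04]);t=Rt(60,60)[:,2]; plan(c-t*.12,60,60)"
```

```text
t 2.62 q [-54. -10. 115.  26.  88. -29.] pos [ 0.3648 -0.1952  0.4056] F [ 1.5242 -0.0318 -0.3196] op 1.0 gf 0.0
row [-447.0, 176.0, 15.0] [-0.003, 0.543, 0.01] tcp [ 0.3299 -0.6162  0.1775] rows 11.51332942248962 4.345840647890193
```

```bash
python3 -m pendant '[[[1,-38,15,0,0,0.11,0],[1,-76,30,0,0,0.22,0],[1,-114,45,0,0,0.33,0],[1,-152,60,0,0,0.44,0],[1,-190,75,3,0,0.54,0]]]' >/dev/null
python3 -c "
from h import *
st();
c=np.array([.449,-.410,.04]);t=Rt(60,60)[:,2]; plan(c-t*.12,60,60)"
```

```text
t 3.03 q [-71.  21. 100.  41. 104. -49.] pos [ 0.3491 -0.3765  0.3104] F [ 1.8241 -0.5475  1.0565] op 0.996 gf 0.0
row [-225.0, 101.0, -122.0] [-0.006, 0.003, 0.006] tcp [ 0.3299 -0.6162  0.1775] rows 6.591261311756154 0.07489677676675474
```

```bash
python3 -m pendant '[[[1,-32,14,-18,0,0,0],[1,-64,28,-36,0,0,0],[1,-96,43,-54,0,0,0],[1,-128,57,-72,0,0,0],[1,-160,71,-88,0,0,0]]]' >/dev/null
python3 -m pendant '[[[1,-32,14,-18,0,0,0],[1,-65,30,-34,0,0,0],[1,-65,30,-34,0,0,0]]]' >/dev/null
python3 - <<'E'
from h import *
st();T=pose();im=ctrl.camera("wrist");cv2.imwrite("pics/w1.png",im[:,:,::-1])
for n in ["cup","hook0_center"]:print(n,[(np.array(d["point"])*[560,420],round(d["confidence"],2)) for d in ctrl.boxes_of("wrist",n)[:3]])
print(proj("wrist",(.449,-.41,.064),T))
E
```

```text
t 3.7 q [-79.  55.  65.  37. 109. -52.] pos [ 0.3281 -0.6173  0.1699] F [-0.8082  1.0587 -2.1592] op 0.998 gf 0.0
cup [(array([280.672, 208.404]), 0.71)]
hook0_center []
[280.3763 179.7177]
```

View pics/w1.png

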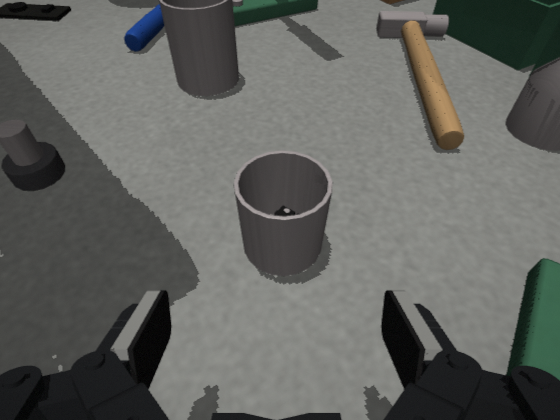

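The cup is centred between the open fingers: rim centre at (283,186), foot at about (285,270).

```bash
python3 - <<'E'
from h import *
T=pose();c=onz("wrist",(283,185.5),.064,T);print(c,proj("wrist",[c[0],c[1],0],T))
c[2]=.038;plan(c,60,60)
E
```

```text
[ 0.4533 -0.4056  0.064 ] [281.8926 243.8568]
row [1.0, 3.0, 124.0] [-0.01, 0.006, 0.004] tcp [ 0.3861 -0.5218  0.1155] rows 2.985251068737166 0.09598177857920592
```

```bash
python3 -m pendant '[[[1,0,3,30,0,0,0],[1,0,3,60,0,0,0],[1,1,3,88,0,0,0],[1,1,3,110,0,0,0],[1,1,3,124,0,0,0]]]'
python3 -m pendant '[[[1,0,0,0,0,0,0],[0,0,0,0,0,0,0],[0,0,0,0,0,0,0],[0,0,0,0,0,0,0],[0,0,0,0,0,0,0]]]'
python3 -m pendant '[[[0,0,0,0,0,0,0],[0,0,0,0,0,0,0],[0,0,0,0,0,0,0]]]'
```

```text
time_s: 4.27
eef_pos: [0.3873, -0.5194, 0.1182]
eef_rot: [-0.251, 0.749, 0.439, 0.429]
wrist_force: [0.7, 0.5, 0.1]
opening: 1.003
grasp_force: 0.0
time_s: 4.68
eef_pos: [0.3854, -0.5241, 0.1189]
eef_rot: [-0.249, 0.749, 0.438, 0.43]
wrist_force: [-0.7, -0.8, 6.9]
opening: 0.711
grasp_force: 64.5
time_s: 4.93
eef_pos: [0.3854, -0.5241, 0.1188]
eef_rot: [-0.249, 0.749, 0.438, 0.43]
wrist_force: [-0.2, -0.8, 6.9]
opening: 0.712
grasp_force: 64.5
```

```bash
python3 -m pendant '[[[0,20,0,-12,0,0,0],[0,50,0,-29,0,0,0],[0,85,0,-49,0,0,0],[0,120,0,-69,0,0,0],[0,155,0,-89,0,0,0]]]'
python3 -c "
from h import *
st();plan((.45,-.2,.26),70,45);plan((.45,0,.27),80,40);plan((.49,.14,.27),80,40)"
```

```text
time_s: 5.35
eef_pos: [0.3857, -0.5215, 0.2973]
eef_rot: [-0.25, 0.75, 0.437, 0.429]
wrist_force: [-0.2, 0.4, -1.2]
opening: 0.711
grasp_force: 65.0
t 5.35 q [-72.  37.  77.  42. 109. -45.] pos [ 0.3857 -0.5215  0.2973] F [-0.192   0.4261 -1.2393] op 0.711 gf 65.0
row [165.0, -84.0, 139.0] [0.131, -0.253, -0.102] tcp [ 0.4125 -0.303   0.3696] rows 5.556609192226201 2.4208620442027127
row [277.0, -167.0, 291.0] [0.261, -0.338, -0.221] tcp [ 0.4327 -0.0981  0.3887] rows 10.447977228147481 3.8429974372196414
row [349.0, -202.0, 413.0] [0.261, -0.338, -0.221] tcp [0.4727 0.0419 0.3887] rows 13.845124353432917 3.8429974372196414
```

```bash
python3 -m pendant '[[[0,20,-12,20,0.03,-0.04,-0.02],[0,48,-29,50,0.06,-0.08,-0.05],[0,78,-46,81,0.1,-0.13,-0.08],[0,108,-64,112,0.14,-0.18,-0.11],[0,138,-82,143,0.17,-0.22,-0.14]]]'>/dev/null
python3 -c "
from h import *
st();plan((.49,.14,.27),80,40)"
```

```text
t 5.77 q [-61.  17.  98.  32.  99. -49.] pos [ 0.4075 -0.3286  0.339 ] F [ 0.4035 -0.1829 -0.4364] op 0.706 gf 65.2
row [293.0, -44.0, 237.0] [0.089, -0.115, -0.079] tcp [0.4727 0.0419 0.3887] rows 9.098313967799609 1.3238146485567985
```

```bash
python3 -m pendant '[[[0,29,-4,24,0.01,-0.015,-0.01],[0,58,-8,48,0.03,-0.04,-0.02],[0,88,-13,71,0.05,-0.06,-0.04],[0,117,-17,95,0.07,-0.09,-0.06],[0,140,-21,114,0.09,-0.115,-0.08]]]'>/dev/null
python3 -c "
from h import *
st();plan((.49,.14,.27),80,40)"
```

```text
t 6.18 q [-44.   4. 108.  32.  92. -40.] pos [ 0.4394 -0.1504  0.3632] F [ 0.2021 -0.08   -1.4489] op 0.71 gf 65.2
row [166.0, -0.0, 106.0] [0.0, -0.002, 0.002] tcp [0.4727 0.0419 0.3887] rows 4.719807402719897 0.02188853672667905
```

```bash
python3 -m pendant '[[[0,33,0,21,0,0,0],[0,66,0,42,0,0,0],[0,99,0,63,0,0,0],[0,132,0,84,0,0,0],[0,164,0,104,0,0,0]]]'>/dev/null
python3 -c "
from h import *
st()
for th in (36,15,0): plan((.505,.13,.285),80,th)
T=pose()
for th in (28,16,4,-8): plan((.505,.14,.275),80,th)
"
```

```text
t 6.6 q [-22.  -2. 111.  40.  82. -21.] pos [0.4728 0.0387 0.3897] F [ 0.0737 -0.5362 -2.596 ] op 0.711 gf 65.2
row [17.0, 16.0, -13.0] [0.002, -0.073, 0.001] tcp [0.4892 0.0403 0.4104] rows 0.6332084526446067 0.5861922292630959
row [71.0, 16.0, 1.0] [0.002, -0.44, 0.0] tcp [0.498  0.0905 0.4347] rows 1.7527809901539388 3.519012875602155
row [105.0, 16.0, 23.0] [0.002, -0.702, 0.0] tcp [0.505 0.13  0.44 ] rows 2.615893474806027 5.613974239208891
row [39.0, 14.0, 4.0] [0.002, -0.213, 0.0] tcp [0.4924 0.0683 0.4119] rows 1.003282474748553 1.703400445004901
row [70.0, 14.0, 14.0] [0.002, -0.422, 0.0] tcp [0.4976 0.0979 0.424 ] rows 1.7450783813746062 3.3793492443920927
row [98.0, 14.0, 31.0] [0.002, -0.632, 0.0] tcp [0.5031 0.1294 0.4296] rows 2.48388843683278 5.055317030690363
row [122.0, 14.0, 52.0] [0.002, -0.841, -0.0] tcp [0.5087 0.1612 0.4285] rows 3.2005052632052617 6.731289619287935
```

```bash
python3 -m pendant '[[[0,20,3,2,0,-0.12,0],[0,42,6,5,0,-0.24,0],[0,62,9,11,0,-0.37,0],[0,81,12,20,0,-0.5,0],[0,98,14,31,0,-0.62,0]]]'>/dev/null
python3 -c "
from h import *
st()
for th in (-8,-20,-30): plan((.505,.14,.265),80,th)
"
```

```text
t 7.02 q [-0.  1. 99.  5. 79.  9.] pos [0.5037 0.1288 0.4309] F [ 0.1011 -0.1098 -1.9021] op 0.711 gf 65.6
row [32.0, -1.0, 15.0] [0.006, -0.221, -0.001] tcp [0.5087 0.1612 0.4185] rows 0.8412154759655729 1.7724948396518363
row [62.0, -1.0, 25.0] [0.006, -0.431, -0.002] tcp [0.5142 0.1922 0.4107] rows 1.6155005730935315 3.4481620850572416
row [86.0, -1.0, 39.0] [0.006, -0.605, -0.002] tcp [0.5185 0.2163 0.3992] rows 2.259395466242518 4.844714182101542
```

```bash
python3 -m pendant '[[[0,18,0,6,0,-0.12,0],[0,36,0,15,0,-0.24,0],[0,54,0,22,0,-0.37,0],[0,71,0,30,0,-0.49,0],[0,86,0,39,0,-0.6,0]]]'>/dev/null
python3 - <<'E'
from h import *
st()
for th in (-40,-50,-60): plan((.505,.14,.252),80,th)
a=ctrl.camera("side")[60:240,120:360];b=ctrl.camera("top")[100:280,80:320]
cv2.imwrite("pics/p1.png",cv2.resize(np.vstack([a,b]),None,fx=1.6,fy=1.6)[:,:,::-1])
E
```

```text
t 7.43 q [ 17.  15.  89. -26.  90.  31.] pos [0.5189 0.2171 0.3979] F [-0.7921 -0.0826 -2.0006] op 0.709 gf 65.6
row [32.0, -0.0, 13.0] [0.003, -0.18, -0.002] tcp [0.5223 0.2381 0.3707] rows 0.8282048143475869 1.443952399765152
row [58.0, -0.0, 20.0] [0.003, -0.355, -0.002] tcp [0.5256 0.2569 0.3516] rows 1.4734573394205224 2.8404685842672404
row [82.0, -1.0, 32.0] [0.003, -0.529, -0.002] tcp [0.5283 0.2722 0.3295] rows 2.1188126642029133 4.237071227005112
```

View pics/p1.png

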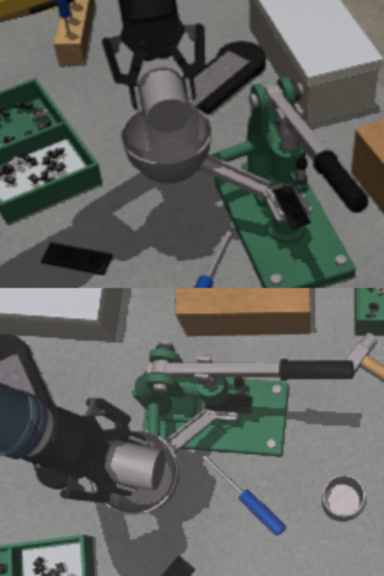

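The cup lies level over the hopper, mouth towards +y: side crop (165,105), top crop (137,465), both inside the hopper rim. I'll tip it further.

```bash
python3 -m pendant '[[[0,17,0,6,0,-0.11,0],[0,34,0,13,0,-0.22,0],[0,51,0,19,0,-0.33,0],[0,67,0,25,0,-0.44,0],[0,82,0,32,0,-0.53,0]]]'>/dev/null
python3 -m pendant '[[[0,0,0,0,0,0,0],[0,0,0,0,0,0,0],[0,0,0,0,0,0,0],[0,0,0,0,0,0,0],[0,0,0,0,0,0,0]]]'>/dev/null
python3 -c "
from h import *
st()
for th in (-65,-70): plan((.505,.14,.255),80,th)
"
```

```text
t 8.37 q [ 26.  31.  82. -47. 105.  40.] pos [0.5284 0.2704 0.3312] F [-0.8319 -0.6266  0.1322] op 0.713 gf 65.7
row [13.0, -0.0, -2.0] [0.001, -0.095, -0.003] tcp [0.5294 0.2783 0.3205] rows 0.31974025655332167 0.7615115171457231
row [27.0, -0.0, 0.0] [0.001, -0.182, -0.003] tcp [0.5303 0.2834 0.308 ] rows 0.6387992108756876 1.459668683612377
```

```bash
python3 -m pendant '[[[0,13,0,0,0,-0.1,0],[0,27,0,2,0,-0.2,0],[0,27,0,2,0,-0.2,0],[0,13,0,0,0,-0.1,0],[0,27,0,2,0,-0.2,0]]]'>/dev/null
python3 -m pendant '[[[0,0,0,0,0,0,0],[0,0,0,0,0,0,0],[0,0,0,0,0,0,0]]]'>/dev/null
python3 -c "
from h import *
st()
plan((.50,.11,.30),80,-15);
plan((.48,.05,.30),80,0)
"
```

```text
t 9.03 q [ 27.  37.  80. -54. 111.  41.] pos [0.53   0.2826 0.3052] F [ 0.3091  0.681  -0.699 ] op 0.71 gf 65.7
row [-181.0, 0.0, 81.0] [0.001, 0.978, 0.0] tcp [0.507  0.1495 0.4497] rows 4.7436111009237845 7.8239095798631295
row [-219.0, -9.0, 176.0] [0.001, 1.24, 0.0] tcp [0.48  0.05  0.455] rows 6.742397392860916 9.918880995363516
```

```bash
python3 -m pendant '[[[0,-28,0,0,0,0.1,0],[0,-65,0,12,0,0.22,0],[0,-100,0,28,0,0.34,0],[0,-135,0,50,0,0.46,0],[0,-165,0,70,0,0.58,0]]]'>/dev/null
python3 -c "
from h import *
st()
plan((.48,.02,.30),80,0)
plan((.46,-.06,.30),80,30)
"
```

```text
t 9.45 q [ 14.  11.  91. -34.  94.  26.] pos [0.5088 0.1644 0.4412] F [ 0.9928 -1.2341 -0.2494] op 0.712 gf 65.6
row [-125.0, -4.0, 79.0] [0.006, 0.655, 0.001] tcp [0.48  0.02  0.455] rows 3.5455938395136926 5.238694752170673
row [-239.0, -10.0, 192.0] [0.005, 1.178, 0.002] tcp [ 0.4465 -0.1363  0.4342] rows 7.365387715261172 9.428550206687664
```

```bash
python3 -m pendant '[[[0,-25,-1,16,0,0.12,0],[0,-50,-2,32,0,0.24,0],[0,-75,-2,48,0,0.36,0],[0,-100,-3,64,0,0.48,0],[0,-125,-4,79,0,0.6,0]]]'>/dev/null
python3 -m pendant '[[[0,-30,0,20,0,0.12,0],[0,-60,0,40,0,0.24,0],[0,-90,0,50,0,0.36,0],[0,-120,0,60,0,0.48,0],[0,-150,0,70,0,0.58,0]]]'>/dev/null
python3 - <<'E'
from h import *
st()
a=ctrl.camera("side");b=ctrl.camera("top")
cv2.imwrite("pics/p2.png",np.vstack([cv2.resize(a[90:240,120:360],(640,400)),cv2.resize(b[170:260,110:254],(320,200)).repeat(1,0).repeat(2,1)[:, :640]])[:,:,::-1])
c=np.array([.45,-.39]);
for th in (60,55): plan((.45,-.20,.2),60,th);plan((.45,-.39,.039),60,th)
E
```

```text
t 10.28 q [-39.   0. 107.  26.  88. -33.] pos [ 0.4525 -0.1323  0.3934] F [ 0.5163 -0.6551 -1.343 ] op 0.715 gf 65.6
row [-222.0, -35.0, 4.0] [-0.244, 0.522, 0.245] tcp [ 0.3829 -0.3162  0.2775] rows 5.390821449687553 5.0120591300062385
row [-464.0, -1.0, 51.0] [-0.244, 0.522, 0.245] tcp [ 0.3829 -0.5062  0.1165] rows 11.197549583935734 5.0120591300062385
row [-210.0, -33.0, -2.0] [-0.232, 0.436, 0.254] tcp [ 0.3865 -0.31    0.2889] rows 5.1060454340603725 4.445743276141109
row [-452.0, 1.0, 45.0] [-0.232, 0.436, 0.254] tcp [ 0.3865 -0.5     0.1279] rows 10.90454321378006 4.445743276141109
```

View pics/p2.png

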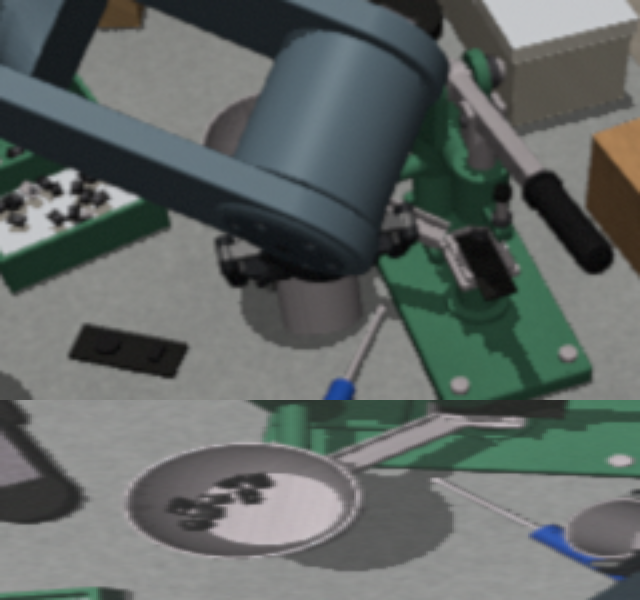

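The hopper holds the black hooks (lower half, around (215,500)), and the cup looks empty. Now I'll set the cup back near its old spot.

```bash
python3 -m pendant '[[[0,-40,-7,-3,-0.05,0.1,0.05],[0,-80,-14,-6,-0.1,0.2,0.1],[0,-120,-21,-6,-0.15,0.31,0.15],[0,-160,-28,-6,-0.2,0.42,0.2],[0,-200,-33,-4,-0.244,0.52,0.245]]]'>/dev/null
python3 - <<'E'
from h import *
st()
plan((.45,-.38,.08),60,60);plan((.45,-.39,.043),60,60)
b=ctrl.camera("top");cv2.imwrite("pics/hop.png",cv2.resize(b[185:245,130:200],None,fx=8,fy=8,interpolation=cv2.INTER_CUBIC)[:,:,::-1])
E
```

```text
t 10.8 q [-64.  18. 107.  46.  97. -47.] pos [ 0.3902 -0.2994  0.2979] F [ 1.2156  0.2804 -1.497 ] op 0.709 gf 65.6
row [-210.0, 90.0, -79.0] [-0.003, 0.007, 0.008] tcp [ 0.3829 -0.4962  0.1575] rows 5.800418479154998 0.09214159031989065
row [-246.0, 95.0, -68.0] [-0.003, 0.007, 0.008] tcp [ 0.3829 -0.5062  0.1205] rows 6.536686008828303 0.09214159031989065
```

View pics/hop.png

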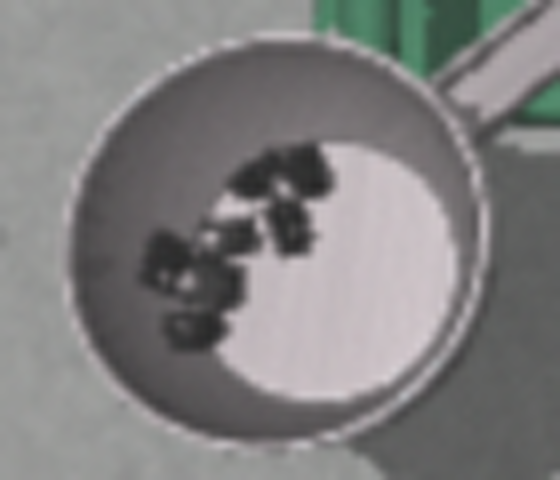

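About seven or eight hooks show in the hopper, some overlapping around (200,270). I'll check the cup's inside once it stands.

```bash
python3 -m pendant '[[[0,-36,15,-14,0,0,0],[0,-72,31,-27,0,0,0],[0,-108,46,-41,0,0,0],[0,-144,62,-54,0,0,0],[0,-180,77,-68,0,0,0]]]'>/dev/null
python3 -m pendant '[[[0,-15,7,-6,0,0,0],[0,-30,13,-11,0,0,0],[0,-30,13,-11,0,0,0],[0,-30,13,-11,0,0,0]]]'>/dev/null
python3 - <<'E'
from h import *
st()
plan((.45,-.39,.043),60,60)
a=ctrl.camera("side");b=ctrl.camera("top");w=ctrl.camera("wrist")
cv2.imwrite("pics/p3.png",np.hstack([cv2.resize(a[300:420,230:390],(400,300)),cv2.resize(w,(400,300))])[:,:,::-1])
E
```

```text
t 11.6 q [-72.  47.  81.  40.  98. -54.] pos [ 0.3841 -0.4944  0.1566] F [ 0.1158  0.7196 -0.5996] op 0.713 gf 65.7
row [-37.0, 5.0, 9.0] [-0.009, 0.01, 0.007] tcp [ 0.3829 -0.5062  0.1205] rows 0.911916280710152 0.11897716753517239
```

View pics/p3.png

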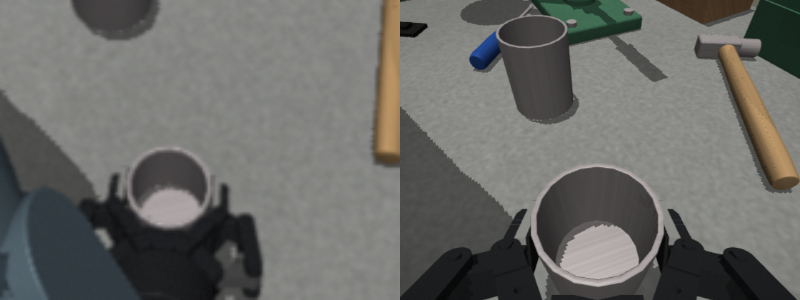

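The cup is empty and upright in the fingers: side crop (170,190), wrist (600,240). I'll lower it until it touches.

```bash
python3 -m pendant '[[[0,-12,0,7,0,0,0],[0,-22,0,13,0,0,0],[0,-28,0,16,0,0,0],[0,-31,0,18,0,0,0],[0,-31,0,18,0,0,0]]]'
python3 -m pendant '[[[0,-1,0,0.5,0,0,0],[0,-1,0,0.5,0,0,0]]]'
```

```text
time_s: 12.17
eef_pos: [0.3833, -0.4943, 0.1192]
eef_rot: [-0.251, 0.749, 0.438, 0.429]
wrist_force: [-0.2, 0.9, -0.8]
opening: 0.708
grasp_force: 65.7
time_s: 12.33
eef_pos: [0.3834, -0.495, 0.1192]
eef_rot: [-0.25, 0.749, 0.438, 0.429]
wrist_force: [-0.3, 1.1, -1.4]
opening: 0.71
grasp_force: 65.7
```

```bash
python3 -m pendant '[[[0,-1.5,0,1,0,0,0],[0,-2.5,0,1.5,0,0,0],[0,-2.5,0,1.5,0,0,0]]]'
```

```text
time_s: 12.58
eef_pos: [0.3835, -0.4954, 0.1186]
eef_rot: [-0.25, 0.748, 0.439, 0.43]
wrist_force: [-2.4, 1.9, 11.2]
opening: 0.712
grasp_force: 65.9
```

Contact. Release and back off.

```bash
python3 -m pendant '[[[1,0,0,0,0,0,0],[1,0,0,0,0,0,0],[1,0,0,0,0,0,0],[1,0,0,0,0,0,0],[1,0,0,0,0,0,0]]]'
python3 -m pendant '[[[1,0,0,-15,0,0,0],[1,0,0,-40,0,0,0],[1,0,0,-75,0,0,0],[1,0,0,-115,0,0,0],[1,30,0,-130,0,0,0]]]'
python3 - <<'E'
from h import *
st();T=pose()
for c,n in [("wrist","cup"),("side","lever_grip"),("top","lever_grip")]:
    w=ctrl.camera(c);print(c,[(np.array(d["point"])*[560,420],round(d["confidence"],2)) for d in ctrl.boxes_of(c,n)[:3]])
    if c=="wrist":print(proj("wrist",(.45,-.378,.032),T))
    if c=="top":
        # black grip pixels
        s=w[120:180,240:330].max(2);ys,xs=np.where(s<50);print("grip px top",xs.mean()+240,ys.mean()+120,xs.min()+240,xs.max()+240,len(xs))
    if c=="side":
        s=w[130:210,290:370].max(2);ys,xs=np.where(s<45);print("grip px side",xs.mean()+290,ys.mean()+130)
plan((.55,-.3,.40),60,0)
E
```

```text
time_s: 13.0
eef_pos: [0.3834, -0.4949, 0.1163]
eef_rot: [-0.25, 0.749, 0.438, 0.429]
wrist_force: [-0.4, -0.4, -0.1]
opening: 1.001
grasp_force: 0.0
time_s: 13.42
eef_pos: [0.3312, -0.5837, 0.207]
eef_rot: [-0.249, 0.751, 0.436, 0.429]
wrist_force: [0.9, -0.6, 0.4]
opening: 0.999
grasp_force: 0.0
t 13.42 q [-78.  48.  71.  37. 108. -52.] pos [ 0.3312 -0.5837  0.207 ] F [ 0.9446 -0.612   0.4151] op 0.999 gf 0.0
wrist [(array([274.792, 248.01 ]), 0.93)]
[277.0913 245.0871]
side [(array([318.92 , 156.408]), 0.74)]
grip px side 317.26422018348626 176.79357798165137
top [(array([242.984, 151.62 ]), 0.59)]
grip px top 276.2079646017699 151.60176991150442 255 300 226
row [476.0, 50.0, 124.0] [-0.005, -1.039, 0.01] tcp [ 0.55  -0.3    0.555] rows 11.85490013252884 8.317471161443583
```

The cup stands by itself: seen at (275,248), expected (277,245). Now over to the lever with the fingers shut.

```bash
python3 -m pendant '[[[0,40,4,6,0,-0.1,0],[0,80,8,15,0,-0.2,0],[0,120,12,24,0,-0.3,0],[0,160,16,34,0,-0.4,0],[0,200,21,45,0,-0.5,0]]]'>/dev/null
python3 -m pendant '[[[0,40,4,-12,0,-0.1,0],[0,80,8,-24,0,-0.2,0],[0,120,12,-36,0,-0.3,0],[0,140,12,-48,0,-0.42,0],[0,155,14,-60,0,-0.54,0]]]'>/dev/null
python3 -c "
from h import *
st();plan((.642,-.117,.345),86,0,.173);plan((.60,-.2,.40),86,0,.173)"
```

```text
t 14.55 q [-49.  13.  80.  -0.  88. -20.] pos [ 0.4859 -0.3824  0.4907] F [-0.0929  0.1363 -0.9059] op 0.001 gf 0.0
row [308.0, 7.0, -29.0] [0.002, 0.008, -0.44] tcp [ 0.642 -0.117  0.518] rows 7.413762113653822 3.525132346075983
row [214.0, 11.0, -84.0] [0.002, 0.008, -0.44] tcp [ 0.6   -0.2    0.573] rows 5.524971409221357 3.525132346075983
```

```bash
python3 -m pendant '[[[0,25,0,-30,0,0,-0.1],[0,65,2,-50,0,0,-0.2],[0,100,4,-65,0,0,-0.3],[0,135,7,-75,0,0,-0.4],[0,172,10,-80,0,0,-0.44]]]'>/dev/null
python3 -m pendant '[[[0,15,0,0,0,0,0],[0,15,0,0,0,0,0],[0,15,0,0,0,0,0]]]'>/dev/null
python3 - <<'E'
from h import *
st();T=pose();w=ctrl.camera("wrist");cv2.imwrite("pics/g.png",w[:,:,::-1])
print([(np.array(d["point"])*[560,420],round(d["confidence"],2)) for d in ctrl.boxes_of("wrist","lever_grip")[:3]])
a=np.radians(86.4)
for s in (-.05,0,.05): print(proj("wrist",(.642-np.cos(a)*s,-.116-np.sin(a)*s,.287+.22*s),T))
plan((.642,-.117,.345),86,0,.173)
E
```

```text
t 15.22 q [-32.  12.  72.  -0.  96. -28.] pos [ 0.579  -0.2238  0.5672] F [-0.1323 -0.0099 -0.3593] op 0.001 gf 0.0
[(array([363.888,  61.698]), 0.86), (array([361.2,  50.4]), 0.53)]
[368.5448 -53.6617]
[366.71    37.6448]
[364.9735 124.0634]
row [113.0, 55.0, 49.0] [-0.001, 0.002, -0.004] tcp [ 0.642 -0.117  0.518] rows 3.240233178070159 0.0374389119734799
```

View pics/g.png

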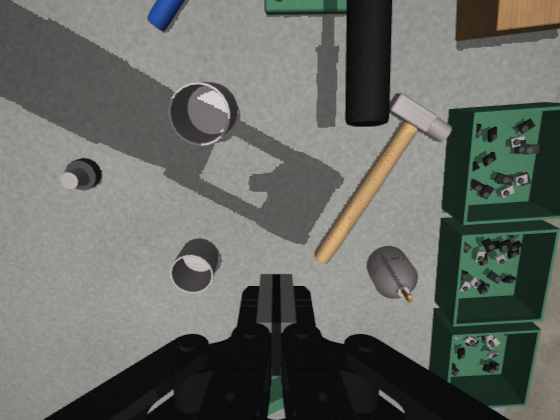

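The grip end is at (367,120) with its axis at column 368; the prediction was (365,124), so within 2 mm. Going over it.

```bash
python3 -m pendant '[[[0,28,14,0,0,0,0],[0,56,28,5,0,0,0],[0,84,42,15,0,0,0],[0,113,56,30,0,0,0],[0,113,56,40,0,0,0]]]'>/dev/null
python3 -m pendant '[[[0,0,0,0,0,0,0],[0,0,0,0,0,0,0],[0,0,0,0,0,0,0]]]'>/dev/null
python3 -c "
from h import *
st();plan((.6425,-.117,.310),86,0,.173);plan((.6425,-.119,.2195),86,0,.173)"
```

```text
t 15.98 q [-21.  16.  71.  -0.  93. -16.] pos [ 0.6426 -0.1181  0.5289] F [ 0.0819 -0.5187 -0.3991] op 0.001 gf 0.0
row [1.0, -0.0, 46.0] [0.002, 0.003, -0.006] tcp [ 0.6425 -0.117   0.483 ] rows 1.1020555638123766 0.05067270904009735
row [-1.0, -0.0, 136.0] [0.002, 0.003, -0.006] tcp [ 0.6425 -0.119   0.3925] rows 3.272091518132656 0.05067270904009735
```

```bash
python3 -m pendant '[[[0,0,0,15,0,0,0],[0,0,0,30,0,0,0],[0,0,0,42,0,0,0],[0,0,0,50,0,0,0],[0,0,0,58,0,0,0]]]'
python3 -m pendant '[[[0,0,0,8,0,0,0],[0,0,0,16,0,0,0],[0,-1,0,24,0,0,0],[0,-1,0,32,0,0,0],[0,-1,0,40,0,0,0]]]'
python3 -m pendant '[[[0,0,0,7,0,0,0],[0,0,0,14,0,0,0],[0,0,0,20,0,0,0],[0,0,0,24,0,0,0]]]'
```

```text
time_s: 16.4
eef_pos: [0.6428, -0.1176, 0.4708]
eef_rot: [0.002, 0.733, 0.68, -0.0]
wrist_force: [-1.4, -3.0, 4.4]
opening: 0.001
grasp_force: 2.0
time_s: 16.82
eef_pos: [0.6433, -0.1181, 0.4311]
eef_rot: [0.003, 0.733, 0.681, -0.0]
wrist_force: [-0.4, -3.9, 5.5]
opening: 0.002
grasp_force: 2.6
time_s: 17.15
eef_pos: [0.6433, -0.1184, 0.4074]
eef_rot: [0.003, 0.733, 0.681, -0.0]
wrist_force: [-2.7, -3.7, 10.2]
opening: 0.001
grasp_force: 5.1
```

```bash
python3 -m pendant '[[[0,0,0,3,0,0,0],[0,0,0,6,0,0,0],[0,0,0,9,0,0,0],[0,0,0,12,0,0,0],[0,0,0,12,0,0,0]]]'
python3 -m pendant '[[[0,0,0,1,0,0,0],[0,0,0,2,0,0,0],[0,0,0,3,0,0,0],[0,0,0,3,0,0,0]]]'
```

```text
time_s: 17.57
eef_pos: [0.6433, -0.1182, 0.3964]
eef_rot: [0.003, 0.733, 0.681, -0.0]
wrist_force: [-3.4, -2.3, 12.4]
opening: 0.001
grasp_force: 6.3
time_s: 17.9
eef_pos: [0.6433, -0.1181, 0.394]
eef_rot: [0.003, 0.732, 0.681, 0.0]
wrist_force: [-4.6, -2.1, 13.8]
opening: 0.001
grasp_force: 6.6
```

```bash
python3 -m pendant '[[[0,0,0,1,0,0,0],[0,0,0,2,0,0,0],[0,0,0,2,0,0,0]]]'
python3 -m pendant '[[[0,0,0,1,0,0,0],[0,0,0,2,0,0,0],[0,0,0,2,0,0,0]]]'
```

```text
time_s: 18.15
eef_pos: [0.6433, -0.118, 0.3936]
eef_rot: [0.003, 0.732, 0.681, 0.0]
wrist_force: [-7.3, -1.6, 19.0]
opening: 0.001
grasp_force: 9.4
time_s: 18.4
eef_pos: [0.6432, -0.118, 0.3933]
eef_rot: [0.004, 0.732, 0.681, 0.0]
wrist_force: [-11.1, -0.2, 26.9]
opening: -0.0
grasp_force: 12.9
```

It's on the hard stop: the force climbs with almost no further travel. I'll ease off slightly, hold, and check that it stays put.

```bash
python3 -m pendant '[[[0,0,0,-1,0,0,0],[0,0,0,-1,0,0,0],[0,0,0,-1,0,0,0],[0,0,0,-1,0,0,0],[0,0,0,-1,0,0,0]]]'
python3 -m pendant '[[[0,0,0,0,0,0,0],[0,0,0,0,0,0,0],[0,0,0,0,0,0,0],[0,0,0,0,0,0,0],[0,0,0,0,0,0,0]]]'
python3 - <<'E'
from h import *
st()
a=ctrl.camera("side");b=ctrl.camera("top")
cv2.imwrite("pics/end.png",np.hstack([cv2.resize(a[120:420,190:400],(420,600)),cv2.resize(b[130:280,150:270],(380,475),interpolation=cv2.INTER_CUBIC)[:600] if 0 else cv2.copyMakeBorder(cv2.resize(b[130:280,150:270],(380,475)),0,125,0,0,0)])[:,:,::-1])
E
```

```text
time_s: 18.82
eef_pos: [0.6433, -0.118, 0.3935]
eef_rot: [0.004, 0.732, 0.681, 0.0]
wrist_force: [-8.7, -1.9, 22.7]
opening: 0.001
grasp_force: 11.3
time_s: 19.23
eef_pos: [0.6433, -0.118, 0.3935]
eef_rot: [0.004, 0.732, 0.681, 0.0]
wrist_force: [-9.1, -0.7, 23.3]
opening: 0.001
grasp_force: 11.3
t 19.23 q [-21.  21.  81.  -0.  78. -17.] pos [ 0.6433 -0.118   0.3935] F [-9.146  -0.7308 23.2849] op 0.001 gf 11.3
```

View pics/end.png

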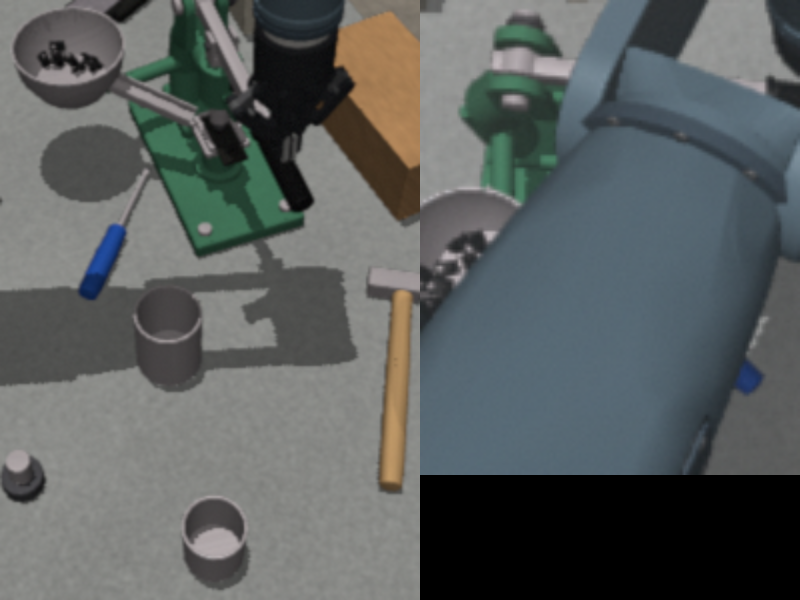

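The lever is down and held steadily at 23 N. The strip is in place (225,138), the hooks are in the hopper (70,58), the empty cup stands upright (215,540), and nothing else was touched.

```bash
python3 -c "
from bench import ctrl
print(ctrl.hand_in())"
```

```text
the job is handed in; nothing more can be done
None
```

I tipped the hooks into the hopper, stood the empty cup upright on the bench, and handed in at about 19 s with the lever held on its stop at about 23 N; seven or eight hooks show in the hopper where some overlap, and I take it as all eight because the cup was empty and I saw no strays.

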